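# Click a 96-well plate home in its bench dock

## Task

The white 96-well plate lying loose on the mat has to sit in the blue bench dock so that it cannot skid while it is being pipetted. With the fingertips nudge it into line with the dock's open mouth, then push it in along the mat until it is home at the rear stop and both spring catches have snapped out behind it. Do not lift the plate off the mat, and leave the timer and the two small vials standing where they are.

Things in the scene. Friction and masses are not known exactly. Their poses are not given: they have to be found in the camera images.
- plate: the loose white 96-well plate lying flat on the mat before the dock's mouth (not the two stacked ones farther back): a block 85.5 mm along its x, 127.8 along its y, 14.4 high, about 0.06 kg. Origin at the centre of its underside, z up. It goes in with a long side leading, either one. It starts wholly outside the mouth, up to 5 cm off the centre line and up to 0.3 rad askew. It slides on the mat.
- dock: the blue plate dock (slippery anodised rails), fixed to the mat: a U of rails 12 mm high, open floor. Origin on the mat where a home plate's origin lies; x points from the mouth into the dock to the rear stop, y to its left, z up. Side guide faces at y = +-65.5 mm (1.6 mm clearance a side) from x = -42 to +44 mm; the rails reach from x = -78 to +60 mm, outer faces at y = +-83 mm.
- mouth (a point): middle of the dock's open mouth at mat level, 78 mm before the dock's origin against its x axis. The gap is 140 mm wide here; from here two spring leaves slant inward to 121 mm between their free tips at dock x = -44 mm.
- stop (a point): middle of the rear stop's face at mat level, at dock x = +44 mm: a plate that touches it has its origin at dock x = +1.3 mm. A home plate has about 2 mm of play between the stop and the leaf tips behind it.
- catch_left (a joint): left spring-steel catch leaf (30 mm long, 9 tall, rooted at the mouth): angle in rad, 0 = sprung fully inward, 0.1 to 0.2 while the plate passes and presses it aside. Its tip presses with 1.5 to 4 N; pushing the plate past both takes about 3 to 10 N. Once the plate's trailing edge has passed the tip it snaps back to 0 behind the plate.
- catch_right (a joint): right catch leaf, mirror image of the left one; same values
- timer: white lab timer lying face up beside the dock, 66 x 62 x 18 mm; origin at the centre of its underside; to be left alone
- red_vial: small upright vial with a red cap beside the dock, 26 mm in diameter, 62 mm high; origin at the centre of its foot; to be left alone
- blue_vial: small upright vial with a blue cap beside the dock, 26 mm in diameter, 62 mm high; origin at the centre of its foot; to be left alone

How it is judged:
At the end, for the whole second after the job is handed in: The plate lies flat and still inside the dock, its origin within 3 mm of the home point towards the mouth (4 mm towards the stop) and 4 mm sideways, square to within 0.05 rad, and both catch leaves are sprung out again behind it (joint values below 0.03 rad) (x of plate in the frame of dock between -0.003 and 0.004 m and y of plate in the frame of dock between -0.004 and 0.004 m and z of plate in the frame of dock below 0.003 m and angle between the x axis of plate and the x axis of dock, either way round below 0.05 rad and angle between plate's own z axis and vertical below 0.04 rad and value of joint each of catch_left, catch_right below 0.03 rad and linear speed of plate below 0.01 m/s); the robot touches nothing.
It fails at once if the plate is lifted off the mat or tipped up (height (world z) of plate above 0.008 m or angle between plate's own z axis and vertical above 0.15 rad).
It fails at once if the timer or one of the two vials is shifted by more than 1 cm or knocked over (distance of any of timer, red_vial, blue_vial from where it was at the start of the episode above 0.01 m or angle between any of red_vial, blue_vial's own z axis and vertical above 0.3 rad).
It also fails if it takes over 51 s, if anything falls off the work surface, if the arm or the gripper's body presses on something with over 40 N, if the wrist force passes 120 N, or if a joint passes its speed limit or range.

## Robot

A 7-joint arm with a two-finger parallel gripper is mounted at the origin on a cart in front of the work surface, level with it; the furniture and walls round the work are solid. World frame = base frame: x ahead of the robot, y to its left, z up, the work surface at z = 0. Lengths are in m, angles in rad, forces in N, time in s.
With the tool pointing down it reaches from about 0.425 to 0.825 m from the base axis. Payload 3.6 kg.
Tool frame: the origin (TCP) lies midway between the tips of the shut fingers; the grasp point (between the pads) lies arm.tcp_to_grasp behind it (arm.tcp_to_grasp is the distance from the TCP to the grasp point, in m); z points along the fingers, y is the line along which they close (so a half turn about z gives the same grasp; the last joint's range is limited). The gripper opens to 93 mm and grips with 3 to 60 N. Pads are 15 mm wide; open, the fingers measure 128 mm over their backs; the gripper's body (75 mm by 188 mm) begins 65 mm behind the grasp point.
Start: joints at [-1.292, 0.615, -0.013, 1.423, 0.008, 1.103, -0.04], TCP at [0.195, 0.62, 0.219] pointing down, gripper open.
Joint ranges: [-3.12, 3.12], [-0.3, 2.06], [-1.34, 1.32], [0.26, 2.42], [-1.36, 4.5], [0.01, 1.98], [-2.84, 2.84]. Speed limits (rad/s): [2.79, 2.79, 3.14, 3.14, 3.14, 3.14, 3.14].

## Interface

Orientations are given as a rotation vector (axis times angle).
In Python, from cell import sense, eyes, job_done, finder, arm gives the robot as it stands.
- The arm moves only by the tool send_rows, never from a script. Its argument "increments" is a list of rows, each a list of 3 entries, a list of its own where there are three numbers: the turn, a rotation vector about the world's x, y, z as a fraction of full scale, then the shift along the world's x, y, z as a fraction of full scale, then the opening, from -1 (shut) to 1 (fully open). In form: [[[wx, wy, wz], [x, y, z], claw], ...]. A call has exactly 10 rows; each row is the pose to reach, as a shift and turn from the pose commanded when the call began; what a row does not reach only later rows make up. Full scale, the value 1, is 0.5 m for a shift and 1.5 rad for a turn. A row lasts 1/8 s, in which the tool goes at most 62.5 mm and 10.7 degrees, less where a joint would pass 70% of its speed; a pose out of reach is approached as far as the arm can. A call with a number of a shift or a turn outside -1 to 1 is refused whole. A call with a gripper value outside its range is refused whole. The fingers move at their own pace and stop on an object; "newtons" is the grip in N (left out, the last holds). Time passes only in rows, so rows that repeat a pose let the fingers close, or fill a call up. It gives the time, the measured TCP pose, the force, the opening and the grip force at its end, in the units of the state.
- sense(): the state, without advancing time (a new reading comes with each control period).
- eyes.read_camera(name): name is "scene" or "top" or "wrist"; returns the picture (384x512x3 uint8, red, green, blue); there is no depth.
- eyes.calibration(name): a dict with "fov_y" (degrees; the focal length in pixels is half the picture's height over the tangent of half this angle, whatever the lens; pixels are square), "cx", "cy" (the principal point, pixels), "extrinsics" (4x4, takes a point from world to camera coordinates). Camera axes: x right, y up, looking along -z (the intrinsics and any distortion apply to the point x, -y, -z); pixel columns grow to the right and rows downward; lengths in m; the calibration is good to about 2 mm. A picture is of the moment at which its call begins: read the wrist's pose just before it. calibration takes no time and is no camera call; for the wrist camera it gives the pose at the moment of the call.
- job_done(): hands the job in; it is judged then, once.
Trained networks look in the newest picture that a camera, given by its name, has taken for a name from the list of things; names that differ only in an ending like _2 or _b are one class to them, and where a whole thing is asked for, a point or a joint stands for the part that bears it (a point fixed in the world has none). Each returns a list of dicts, best first, with "confidence" (0 to 1); they miss things now and then, are a little off and sometimes report something else, mostly with a low value. They report only what shows in the picture. A call takes as long as a camera call.
- finder.boxes_of(camera, label): "bbox" ([centre column, centre row, width, height] in pixels, round what is visible of it).
- finder.regions_of(camera, label): "region" (384x512 bool, what is visible of it) and "bbox" ([centre column, centre row, width, height] in pixels, round what is visible of it).
The state is a dict: "time": time; "q": joint angles; "qd": joint speeds; "effort": joint torques, N m; "ee_pos": TCP position; "tcp_rot": TCP orientation; "contact_force": force on the tool from outside, world axes, zero at the start; "ft_torque": the same for the moment, N m; "opening": finger opening in m; "gripper_force": force on a finger pad.
Only numpy, scipy, OpenCV 4.12 (cv2) and the standard library are available. Lean on these libraries where they do the work, as an engineer would, in place of code of your own. Each camera call takes 0.05 s, during which the arm holds its last target. There are 200 camera calls.

## Working session

There is one attempt and no reset: what is moved stays moved. The work goes in short steps, Python scripts to look and compute and a tool call to move; the robot and the scene stay as the last step left them, time stands still between calls to the robot, and variables do not carry over. Pictures are saved under pics/ and viewed, at most 12 in all, crops included, and the job is handed in when it is done.

Besides the shell and the picture viewer there is one more tool, called after "Emit:" by a JSON object that holds its "op" and its "data", one argument or row to a line. send_rows: Moves the arm, as the interface text tells. Its arguments: {"type":"object","properties":{"increments":{"type":"array"},"newtons":{"type":"number"}},"required":["increments"]}

```bash
mkdir -p pics; cat > h.py <<'E'
import numpy as np, cv2
from cell import sense, eyes, job_done, finder, arm
def ray(cam,uv,z,c=None):
    c=c or eyes.calibration(cam); E=np.array(c["extrinsics"]); f=192/np.tan(np.radians(c["fov_y"])/2)
    uv=np.atleast_2d(np.array(uv,float))
    d=np.c_[(uv[:,0]-c["cx"])/f,-(uv[:,1]-c["cy"])/f,-np.ones(len(uv))]@E[:3,:3]
    o=-E[:3,:3].T@E[:3,3]
    return (o+d*((z-o[2])/d[:,2])[:,None])[:,:2]
def snap(cam,name,k=1):
    im=eyes.read_camera(cam); cv2.imwrite(f"pics/{name}.png",cv2.resize(im[:,:,::-1],None,fx=k,fy=k)); return im
E
python3 - <<'E'
from h import *
s=sense(); print(s["time"],s["ee_pos"],s["tcp_rot"],s["contact_force"],s["opening"],arm.tcp_to_grasp)
print({k:v for k,v in eyes.calibration("top").items()})
snap("top","top0",1.5); 
for l in ["plate","dock","timer","red_vial","blue_vial"]:
    for r in finder.regions_of("top",l)[:2]:
        m=r["region"].astype(np.uint8); z={"plate":.0144,"dock":.012,"timer":.018}.get(l,.062)
        cs,_=cv2.findContours(m,0,2); c=max(cs,key=cv2.contourArea)[:,0,:]
        p=ray("top",c,z); rc=cv2.minAreaRect((p*1000).astype(np.float32))
        print(l,round(r["confidence"],2),np.round(r["bbox"]),np.round(rc[0],1),np.round(rc[1],1),round(rc[2],1))
snap("scene","scene0",1.5)
E
```

```text
0.0 [0.19483426 0.61929716 0.21752867] [-0.47676301 -3.10487227  0.00386024] [ 0.55598436 -0.16071479  0.25871867] 0.09273745494756404 0.0188
{'fov_y': 56.149918737943295, 'cx': 255.9180927490898, 'cy': 189.1219610644401, 'extrinsics': array([[-0.00715034, -0.99942572, -0.03312241,  0.14622799],
       [ 0.98915259, -0.01192896,  0.14640643, -0.60312429],
       [-0.14671747, -0.03171626,  0.98866984, -0.79181774],
       [ 0.        ,  0.        ,  0.        ,  1.        ]])}
plate 0.92 [281. 236.  58.  42.] [502.8  85.6] [127.  87.] 86.1
dock 0.76 [276. 172.  72.  58.] [652.2  94.7] [165.6 134.4] 89.4
timer 0.94 [220. 154.  29.  26.] [699.7 228.9] [63.4 65.6] 89.0
red_vial 0.6 [336. 188.  13.  14.] [602.2 -35.8] [23.9 36. ] 44.0
blue_vial 0.67 [209. 181.  10.  16.] [626.  243.5] [35.1 24.4] 44.6
```

View pics/top0.png

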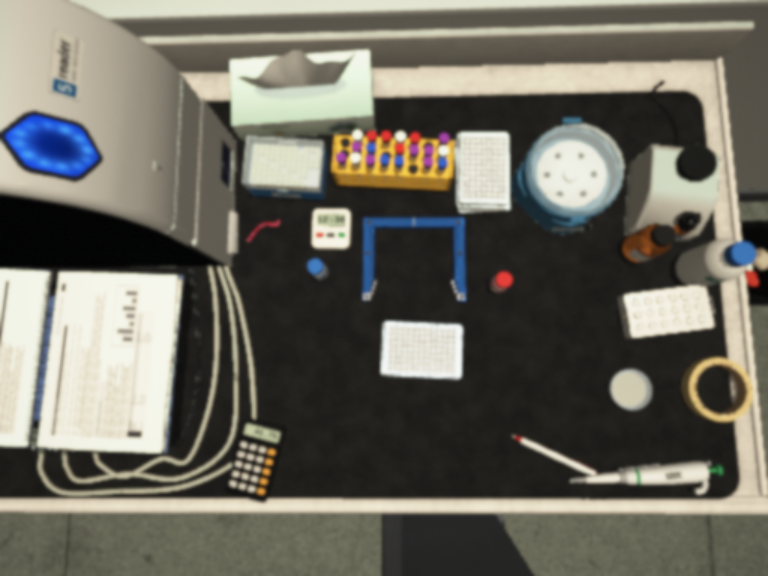

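View pics/scene0.png

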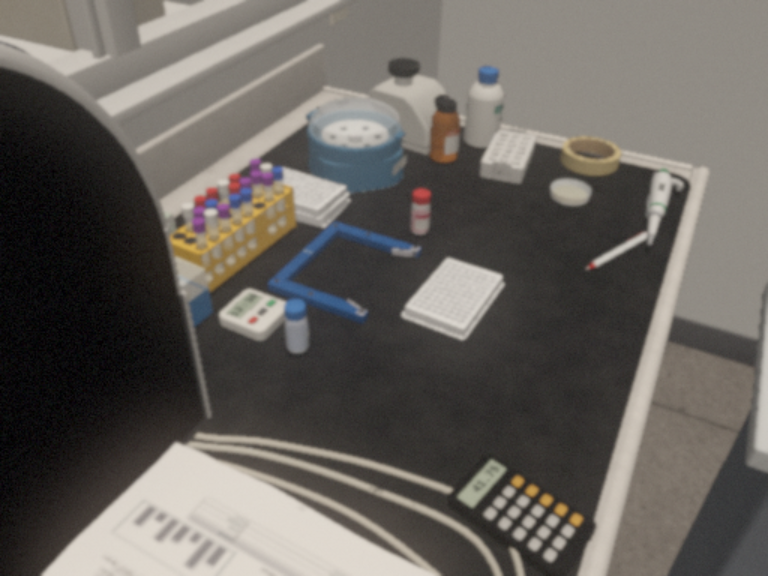

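Top view: the plate (px 281,236) lies in front of the dock mouth (px 276,200), about 9 mm to the right and 3° askew. Timer, vials and dock agree with their sizes. I'll go above it and refine with the wrist camera.

Emit:
{"op": "send_rows", "data": {
  "increments": [
    [[0,0,-0.1],[0.07,-0.1,0],1],
    [[0,0,-0.2],[0.14,-0.2,0.02],1],
    [[0,0,-0.3],[0.2,-0.3,0.04],1],
    [[0,0,-0.4],[0.27,-0.4,0.06],1],
    [[0,0,-0.5],[0.34,-0.5,0.08],1],
    [[0,0,-0.6],[0.4,-0.6,0.1],1],
    [[0,0,-0.7],[0.47,-0.7,0.1],1],
    [[0,0,-0.8],[0.54,-0.8,0.1],1],
    [[0,0,-0.87],[0.6,-0.9,0.1],1],
    [[0,0,-0.87],[0.64,-1,0.1],1]
  ]
}}

```text
time: 1.6
ee_pos: [0.5162, 0.1184, 0.2688]
tcp_rot: [2.264, 2.177, 0.001]
contact_force: [-0.0, 0.3, 0.1]
opening: 0.093
gripper_force: 0.0
```

```bash
python3 - <<'E'
from h import *
s=sense(); print(s["time"],s["ee_pos"],s["tcp_rot"],s["contact_force"])
snap("wrist","w1",1.5); c=eyes.calibration("wrist")
print(c["fov_y"],[k for k in c])
for l in ["plate","dock"]:
    for r in finder.regions_of("wrist",l)[:2]:
        m=r["region"].astype(np.uint8); z={"plate":.0144,"dock":.012}[l]
        cs,_=cv2.findContours(m,0,2); q=max(cs,key=cv2.contourArea)[:,0,:]
        p=ray("wrist",q,z,c); rc=cv2.minAreaRect((p*1000).astype(np.float32))
        print(l,round(r["confidence"],2),np.round(r["bbox"]),np.round(rc[0],1),np.round(rc[1],1),round(rc[2],1))
E
```

```text
1.6 [0.51622439 0.11839696 0.26877653] [2.26445897e+00 2.17651356e+00 1.09379619e-03] [-0.02691198  0.26246546  0.12299295]
64.53249996480052 ['fov_y', 'cx', 'cy', 'extrinsics']
plate 0.21 [358. 173. 108. 120.] [652.3  80.9] [168.7 141.1] 88.6
dock 0.76 [355. 171. 105. 116.] [654.   80.3] [167.2 137.6] 88.9
```

View pics/w1.png

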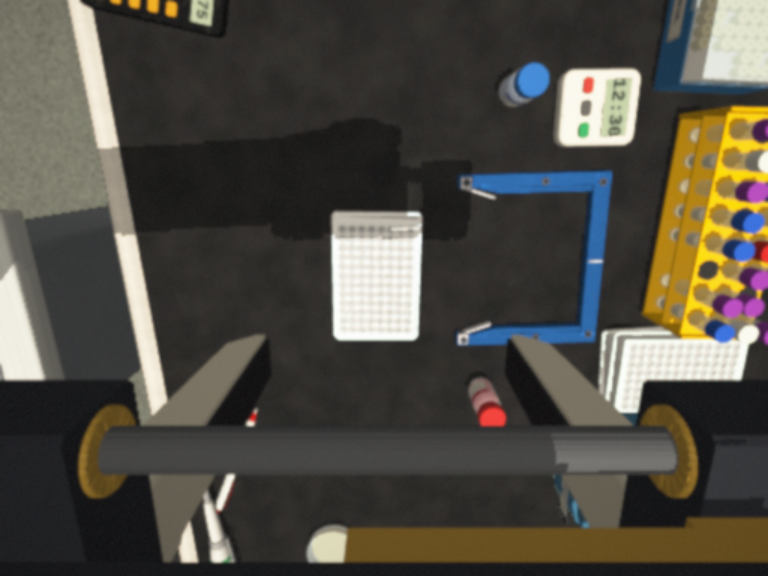

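Wrist view: plate centred near px (251,183), dock axis near row 172, so the plate is ~10 mm right of the axis; but the absolute dock y differs by 14 mm between cameras. I'll check which is right, using more objects and the known TCP in the top view.

```bash
python3 - <<'E'
from h import *
im={}
for cam in ["wrist","top"]:
    im[cam]=eyes.read_camera(cam); c=eyes.calibration(cam)
    print(cam,np.round(c["extrinsics"],4).tolist(),c["cx"],c["cy"])
    for l,z in [("timer",.018),("blue_vial",.06),("plate",.0144)]:
        for r in finder.boxes_of(cam,l)[:1]: print(l,np.round(r["bbox"]),np.round(ray(cam,r["bbox"][:2],z,c)*1000),round(r["confidence"],2))
g=im["wrist"]; m=((g.min(2)>120)).astype(np.uint8); m[225:]=0; m[:,:205]=0; m[:,295:]=0; m[:135]=0
cs,_=cv2.findContours(m,0,2); q=max(cs,key=cv2.contourArea)[:,0,:]
rc=cv2.minAreaRect((ray("wrist",q,.0144)*1000).astype(np.float32)); print("plate wrist",rc)
# project TCP in top
c=eyes.calibration("top");E=np.array(c["extrinsics"]);f=192/np.tan(np.radians(c["fov_y"])/2)
t=im["top"][:,:,::-1].copy(); s=sense()
for d in (-.0465,0,.0465):
    p=E[:3,:3]@(s["ee_pos"]+np.array([d,0,0]))+E[:3,3]; u=c["cx"]-f*p[0]/p[2]; v=c["cy"]+f*p[1]/p[2]; print(u,v)
    cv2.circle(t,(int(round(u)),int(round(v))),2,(0,255,0),-1)
cv2.imwrite("pics/t1.png",cv2.resize(t[80:340,130:430],None,fx=2.2,fy=2.2))
E
```

```text
wrist [[0.9991, -0.0416, 0.0002, -0.5091], [0.0401, 0.9623, -0.2691, -0.0917], [0.011, 0.2689, 0.9631, -0.4773], [0.0, 0.0, 0.0, 1.0]] 258.2623862491615 191.17325389037373
timer [398.  71.  56.  51.] [[699. 231.]] 0.77
blue_vial [348.  55.  35.  32.] [[622. 247.]] 0.91
plate [250. 183.  61.  85.] [[501.  91.]] 0.85
top [[-0.0072, -0.9994, -0.0331, 0.1462], [0.9892, -0.0119, 0.1464, -0.6031], [-0.1467, -0.0317, 0.9887, -0.7918], [0.0, 0.0, 0.0, 1.0]] 255.9180927490898 189.1219610644401
timer [221. 150.  26.  18.] [[707. 227.]] 0.62
plate wrist ((502.0982360839844, 92.32997131347656), (124.94039154052734, 85.13622283935547), 87.74772644042969)
263.58356315021103 250.5400000616091
263.29958632409443 222.50949609449182
263.02193631973785 195.10349379840557
```

View pics/t1.png

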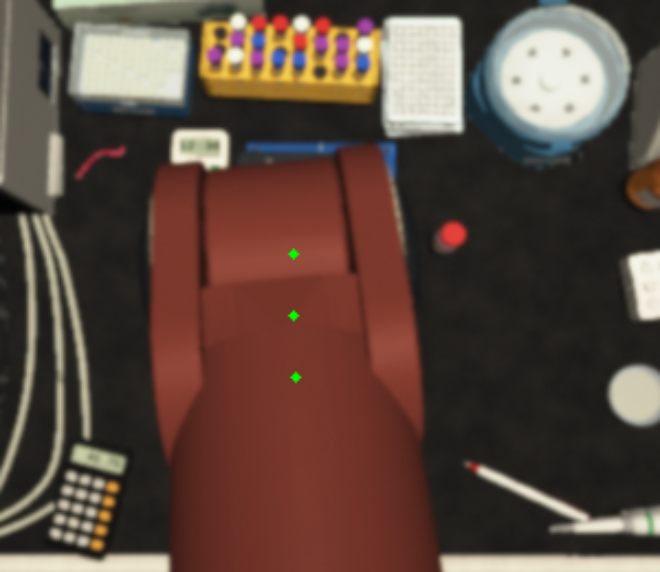

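The first wrist reading was taken while the arm was still settling (the timer now agrees in both cameras). Redo dock and plate with the arm at rest; in the top view the arm merely hides the plate.

```bash
cat >> h.py <<'E'
def survey(name=None):
    s=sense(); c=eyes.calibration("wrist"); g=eyes.read_camera("wrist"); c2=eyes.calibration("wrist")
    print("t",s["time"],"tcp",np.round(s["ee_pos"],4),"drift",np.abs(np.array(c["extrinsics"])-c2["extrinsics"]).max())
    if name: cv2.imwrite(f"pics/{name}.png",cv2.resize(g[:,:,::-1],None,fx=1.5,fy=1.5))
    for l,z in [("dock",.012),("plate",.0144)]:
        for r in finder.regions_of("wrist",l)[:2]:
            cs,_=cv2.findContours(r["region"].astype(np.uint8),0,2); q=max(cs,key=cv2.contourArea)[:,0,:]
            rc=cv2.minAreaRect((ray("wrist",q,z,c)*1000).astype(np.float32))
            print(l,round(r["confidence"],2),np.round(r["bbox"]),np.round(rc[0],1),np.round(rc[1],1),round(rc[2],1))
    return g,c
E
python3 - <<'E'
from h import *
g,c=survey()
b=(g[:,:,2].astype(int)-g[:,:,0]>60)&(g[:,:,2]>90); b[:100]=0;b[240:]=0;b[:,:290]=0;b[:,420:]=0
v,u=np.nonzero(b); p=ray("wrist",np.c_[u,v],.012,c)*1000
rc=cv2.minAreaRect(p.astype(np.float32)); print("blue",rc)
x,y=p.T
for lo,hi in [(130,200),(0,60)]:
    k=(x>600)&(x<690)&(y>lo)&(y<hi); print("rail",k.sum(),np.polyfit(x[k]-650,y[k],1))
k=(y>50)&(y<140)&(x>690); print("stop",np.polyfit(y[k]-95,x[k],1),"min/max x",x.min(),x.max())
E
```

```text
t 2.15 tcp [0.5147 0.1213 0.2686] drift 0.0005367758329982777
dock 0.58 [357. 174. 106. 117.] [650.2  95.2] [165.6 138.2] 89.3
plate 0.58 [252. 187.  64.  86.] [503.7  85.7] [125.   82.5] 87.3
blue ((656.16162109375, 95.45447540283203), (166.03892517089844, 126.09422302246094), 89.1639404296875)
rail 858 [-2.63074474e-02  1.69586324e+02]
rail 494 [2.54140683e-03 2.28056394e+01]
stop [1.42686667e-02 7.10725309e+02] min/max x 593.5786272136044 720.3332996216694
```

Emit:
{"op": "send_rows", "data": {
  "increments": [
    [[0,0,-0.008],[-0.01,-0.03,-0.06],1],
    [[0,0,-0.008],[-0.023,-0.068,-0.12],1],
    [[0,0,-0.008],[-0.023,-0.068,-0.18],1],
    [[0,0,-0.008],[-0.023,-0.068,-0.24],1],
    [[0,0,-0.008],[-0.023,-0.068,-0.3],1],
    [[0,0,-0.008],[-0.023,-0.068,-0.36],1],
    [[0,0,-0.008],[-0.023,-0.068,-0.41],1],
    [[0,0,-0.008],[-0.023,-0.068,-0.448],1],
    [[0,0,-0.008],[-0.023,-0.068,-0.448],1],
    [[0,0,-0.008],[-0.023,-0.068,-0.448],1]
  ]
}}

```text
time: 3.55
ee_pos: [0.5042, 0.0861, 0.0453]
tcp_rot: [2.277, 2.164, 0.002]
contact_force: [0.1, 0.4, 0.4]
opening: 0.093
gripper_force: 0.0
```

```bash
python3 - <<'E'
from h import *
print(sense()["ee_pos"]); g,c=survey("w2"); 
E
```

```text
[0.50420376 0.08612041 0.04527467]
t 3.55 tcp [0.5042 0.0861 0.0453] drift 0.0005486967407951765
dock 0.71 [442. 174. 140. 219.] [622.5 167.2] [22.  87.6] 88.9
plate 0.71 [260. 205. 128. 156.] [503.5  92.2] [112.1  81.3] 86.7
```

View pics/w2.png

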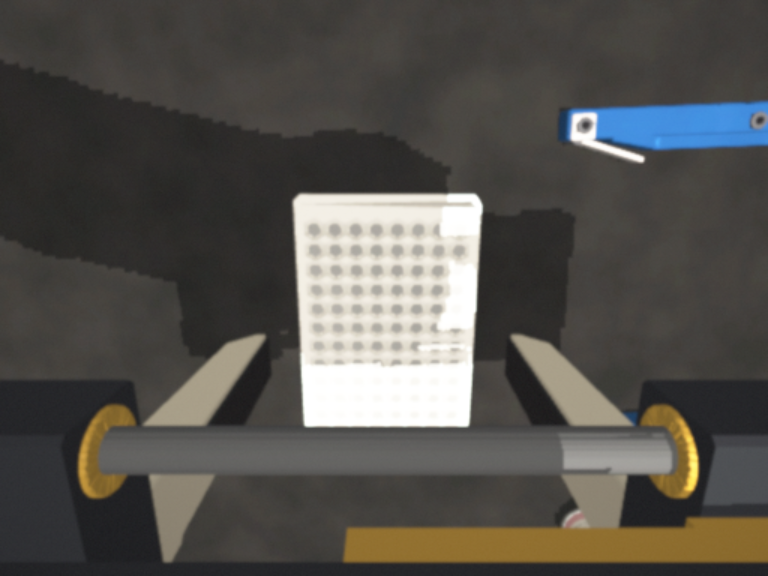

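The plate sits centred between the open fingers (cols 297–480 against 270–510). I'll descend and take hold lightly.

Emit:
{"op": "send_rows", "data": {
  "increments": [
    [[0,0,0],[-0.001,0,-0.02],1],
    [[0,0,0],[-0.001,0,-0.04],1],
    [[0,0,0],[-0.001,0,-0.06],1],
    [[0,0,0],[-0.001,0,-0.076],1],
    [[0,0,0],[-0.001,0,-0.076],1],
    [[0,0,0],[-0.001,0,-0.076],0.8],
    [[0,0,0],[-0.001,0,-0.076],0.8],
    [[0,0,0],[-0.001,0,-0.076],0.8],
    [[0,0,0],[-0.001,0,-0.076],0.8],
    [[0,0,0],[-0.001,0,-0.076],0.8]
  ],
  "newtons": 5
}}

```text
time: 4.95
ee_pos: [0.5031, 0.0861, 0.0068]
tcp_rot: [-2.277, -2.164, -0.0]
contact_force: [-0.7, -0.1, 1.0]
opening: 0.0856
gripper_force: 5.0
```

Emit:
{"op": "send_rows", "data": {
  "increments": [
    [[0,0,0.007],[0.008,0.005,0],0.8],
    [[0,0,0.013],[0.016,0.01,0],0.8],
    [[0,0,0.02],[0.024,0.016,0],0.8],
    [[0,0,0.026],[0.032,0.022,0],0.8],
    [[0,0,0.026],[0.04,0.022,0],0.8],
    [[0,0,0.026],[0.048,0.022,0],0.8],
    [[0,0,0.026],[0.056,0.022,0],0.8],
    [[0,0,0.026],[0.064,0.022,0],0.8],
    [[0,0,0.026],[0.064,0.022,0],0.8],
    [[0,0,0.026],[0.064,0.022,0],0.8]
  ]
}}

```text
time: 6.2
ee_pos: [0.5334, 0.0984, 0.0064]
tcp_rot: [-2.23, -2.207, 0.003]
contact_force: [-4.2, -0.4, 4.8]
opening: 0.0855
gripper_force: 5.0
```

```bash
python3 - <<'E'
from h import *
g,c=survey("w3"); print(sense()["tcp_rot"])
E
```

```text
t 6.2 tcp [0.5334 0.0984 0.0064] drift 4.261512222967275e-05
dock 0.56 [421. 224. 183. 258.] [622.  167.2] [22. 86.] 89.4
plate 0.83 [260. 236. 154. 205.] [533.4 117.2] [86.4 79.7] 89.4
[-2.23031042 -2.20712329  0.00259731]
```

View pics/w3.png

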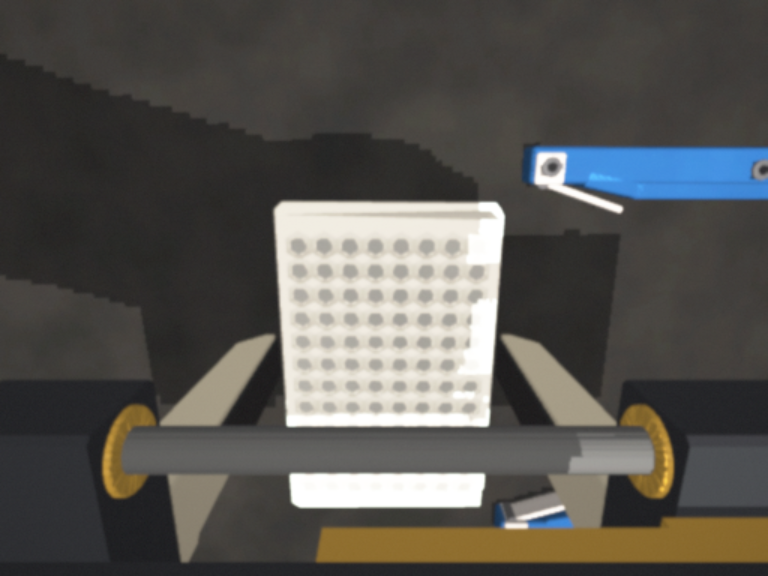

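The plate is held square; left leaf root at px (550,183) and the right one near (505,505) of the 1.5x picture. I'll compare edges against rails.

```bash
python3 - <<'E'
from h import *
k=1.5; f=lambda pts,z: print(np.round(ray("wrist",np.array(pts)/k,z)*1000,1).tolist())
f([[280,205],[500,205],[292,507],[482,507]],.0144)
f([[645,197],[768,197],[535,150],[700,148]],.012)  # inner guide, outer
f([[548,185],[622,210]],.009); f([[497,503],[568,492]],.009)
E
```

```text
[[496.5, 159.9], [572.1, 159.1], [492.4, 35.4], [571.6, 34.8]]
[[622.8, 161.1], [665.3, 160.7], [583.5, 177.1], [639.0, 177.2]]
[[589.9, 165.4], [616.9, 156.4]]
[[579.2, 32.0], [609.1, 37.4]]
```

Emit:
{"op": "send_rows", "data": {
  "increments": [
    [[0,0,0],[0,-0.002,0.002],0.8],
    [[0,0,0],[0.012,-0.003,0.002],0.8],
    [[0,0,0],[0.024,-0.003,0.002],0.8],
    [[0,0,0],[0.036,-0.003,0.002],0.8],
    [[0,0,0],[0.048,-0.003,0.002],0.8],
    [[0,0,0],[0.06,-0.003,0.002],0.8],
    [[0,0,0],[0.072,-0.003,0.002],0.8],
    [[0,0,0],[0.084,-0.003,0.002],0.8],
    [[0,0,0],[0.1,-0.003,0.002],0.8],
    [[0,0,0],[0.1,-0.003,0.002],0.8]
  ]
}}

```text
time: 7.6
ee_pos: [0.5864, 0.0964, 0.0077]
tcp_rot: [2.233, 2.208, 0.004]
contact_force: [0.4, 3.9, -2.0]
opening: 0.0857
gripper_force: 5.0
```

```bash
python3 - <<'E'
from h import *
g,c=survey("w4"); print(sense()["tcp_rot"],sense()["ft_torque"])
E
```

```text
t 7.6 tcp [0.5864 0.0964 0.0077] drift 0.0003169407969975096
dock 0.7 [381. 223. 261. 261.] [650.7 133.3] [ 88.5 137.7] 89.1
plate 0.97 [258. 235. 154. 205.] [586.3 114.8] [88.  80.8] 89.9
[2.23287875 2.20791278 0.00407553] [1.04170828 0.062569   0.1218807 ]
```

View pics/w4.png

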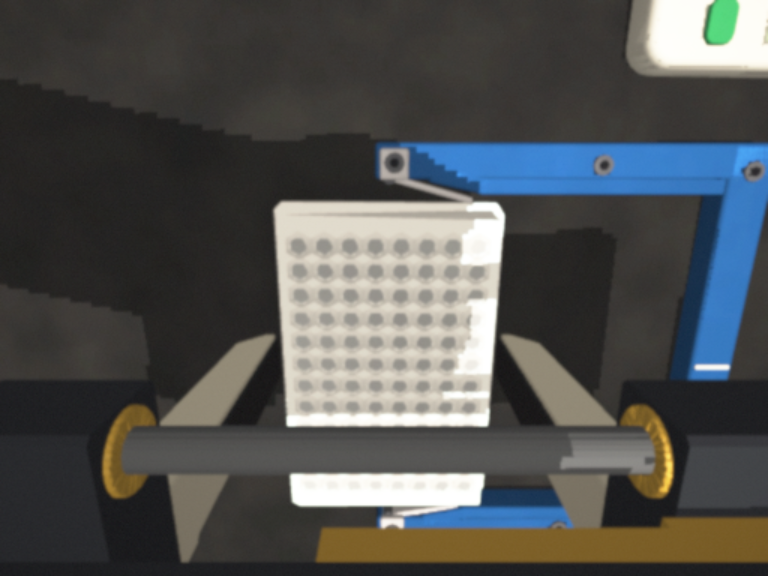

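Plate has entered between both leaves, evenly. Continue.

Emit:
{"op": "send_rows", "data": {
  "increments": [
    [[0,0,0],[0.01,0,-0.001],0.8],
    [[0,0,0],[0.02,0,-0.001],0.8],
    [[0,0,0],[0.03,0,-0.001],0.8],
    [[0,0,0],[0.04,0,-0.001],0.8],
    [[0,0,0],[0.05,0,-0.001],0.8],
    [[0,0,0],[0.06,0,-0.001],0.8],
    [[0,0,0],[0.07,0,-0.001],0.8],
    [[0,0,0],[0.08,0,-0.001],0.8],
    [[0,0,0],[0.09,0,-0.001],0.8],
    [[0,0,0],[0.09,0,-0.001],0.8]
  ]
}}

```text
time: 9.0
ee_pos: [0.6308, 0.0956, 0.0072]
tcp_rot: [2.234, 2.207, 0.001]
contact_force: [-1.9, 3.9, -1.0]
opening: 0.0856
gripper_force: 5.0
```

```bash
python3 - <<'E'
from h import *
g,c=survey("w5"); print(sense()["tcp_rot"],sense()["ft_torque"])
E
```

```text
t 9.0 tcp [0.6308 0.0956 0.0072] drift 0.00026239333315856094
dock 0.81 [297. 226. 273. 272.] [650.8 126.8] [102.6 138.7] 88.9
plate 0.87 [259. 237. 154. 204.] [630.5 114.1] [88.  80.2] 89.3
[2.23385099e+00 2.20735593e+00 1.90875882e-03] [ 0.90778528  0.25484939 -0.06552768]
```

View pics/w5.png

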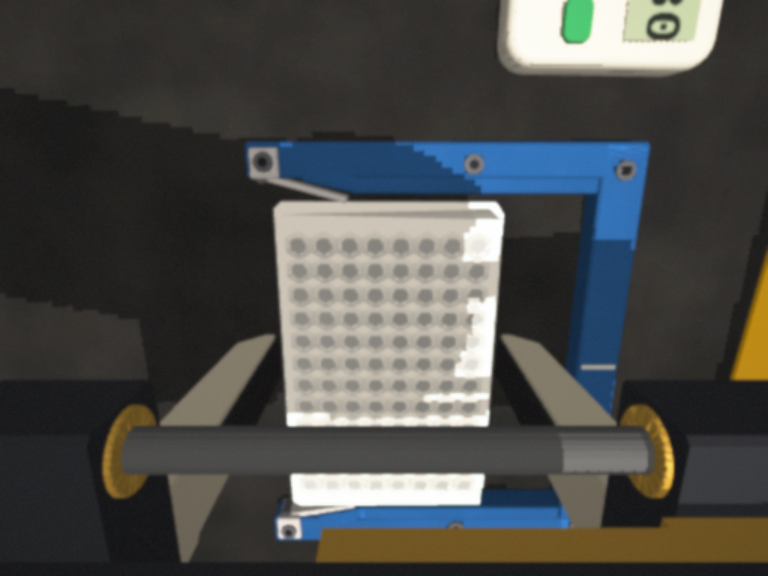

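Plate is well inside, leaves pressed along its sides at (350,200) and (355,508). Front finger is near the stop, so now: release, rise, turn 90° and finish by pushing from behind with two fingertips.

Emit:
{"op": "send_rows", "data": {
  "increments": [
    [[0,0,0],[0,0,0],1],
    [[0,0,0],[0,0,0],1],
    [[0,0,0],[0,0,0],1],
    [[0,0,0],[0,0,0.03],1],
    [[0,0,0],[0,0,0.08],1],
    [[0,0,0.12],[-0.03,0,0.12],0.6],
    [[0,0,0.24],[-0.06,0,0.12],0.2],
    [[0,0,0.36],[-0.1,0,0.12],0.1],
    [[0,0,0.48],[-0.13,0,0.12],0.1],
    [[0,0,0.6],[-0.13,0,0.12],0.1]
  ]
}}

```text
time: 10.4
ee_pos: [0.5643, 0.0952, 0.0684]
tcp_rot: [1.042, 2.963, -0.001]
contact_force: [-0.3, -0.1, 0.0]
opening: 0.0523
gripper_force: 0.0
```

Emit:
{"op": "send_rows", "data": {
  "increments": [
    [[0,0,0.12],[0,0,0],0.1],
    [[0,0,0.24],[0,0,0],0.1],
    [[0,0,0.36],[0,0,0],0.1],
    [[0,0,0.447],[0,0,0],0.1],
    [[0,0,0.447],[0,0,0],0.1],
    [[0,0,0.447],[0,0,0],0.1],
    [[0,0,0.447],[0,0,0],0.1],
    [[0,0,0.447],[0,0,0],0.1],
    [[0,0,0.447],[0,0,0],0.1],
    [[0,0,0.447],[0,0,0],0.1]
  ]
}}

```text
time: 11.65
ee_pos: [0.565, 0.0956, 0.0671]
tcp_rot: [-0.019, -3.141, 0.0]
contact_force: [-0.6, 0.4, -0.6]
opening: 0.051
gripper_force: 0.0
```

```bash
python3 - <<'E'
from h import *
g,c=survey("w6"); s=sense(); print(s["tcp_rot"],s["q"])
E
```

```text
t 11.65 tcp [0.565  0.0956 0.0671] drift 1.6440318921728163e-05
dock 0.83 [260. 288. 209. 131.] [592.3  22.1] [17.  30.3] 87.0
plate 0.79 [257. 280. 157.  99.] [606.2  97.2] [84.2 47.1] 88.1
[-1.93829941e-02 -3.14139551e+00  1.18315020e-04] [-0.12067667  0.68708885 -0.13459018  1.80557078  0.13965103  0.65826373
  1.22272188]
```

View pics/w6.png

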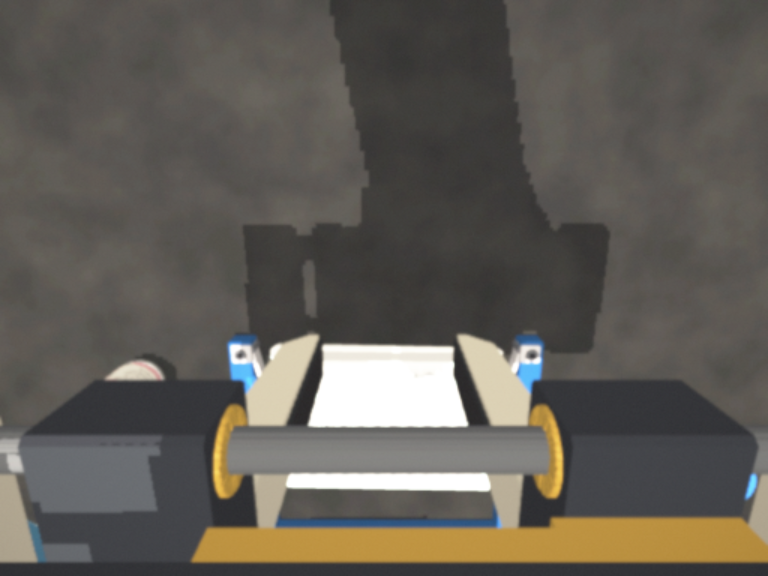

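Fingers straddle well behind the trailing edge, plate squarely between the rails. Descend behind it and push.

Emit:
{"op": "send_rows", "data": {
  "increments": [
    [[0,0,0],[0,0,-0.03],0.1],
    [[0,0,0],[0,0,-0.06],0.1],
    [[0,0,0],[0,0,-0.09],0.1],
    [[0,0,0],[0,0,-0.118],0.1],
    [[0,0,0],[0,0,-0.118],0.1],
    [[0,0,0],[0.01,0,-0.118],0.1],
    [[0,0,0],[0.02,0,-0.118],0.1],
    [[0,0,0],[0.03,0,-0.118],0.1],
    [[0,0,0],[0.036,0,-0.118],0.1],
    [[0,0,0],[0.04,0,-0.118],0.1]
  ]
}}

```text
time: 13.05
ee_pos: [0.5808, 0.0953, 0.0079]
tcp_rot: [-0.019, -3.132, 0.002]
contact_force: [-6.8, -0.4, 6.0]
opening: 0.0512
gripper_force: 3.6
```

Emit:
{"op": "send_rows", "data": {
  "increments": [
    [[0,0,0],[0.005,0,0],0.1],
    [[0,0,0],[0.01,0,0],0.1],
    [[0,0,0],[0.015,0,0],0.1],
    [[0,0,0],[0.02,0,0],0.1],
    [[0,0,0],[0.025,0,0],0.1],
    [[0,0,0],[0.03,0,0],0.1],
    [[0,0,0],[0.034,0,0],0.1],
    [[0,0,0],[0.036,0,0],0.1],
    [[0,0,0],[0.036,0,0],0.1],
    [[0,0,0],[0.036,0,0],0.1]
  ]
}}

```text
time: 14.3
ee_pos: [0.5994, 0.0953, 0.008]
tcp_rot: [-0.019, -3.134, 0.002]
contact_force: [-5.9, -0.1, 4.9]
opening: 0.0508
gripper_force: 3.1
```

Emit:
{"op": "send_rows", "data": {
  "increments": [
    [[0,0,0],[0.004,0,0],0.1],
    [[0,0,0],[0.008,0,0],0.1],
    [[0,0,0],[0.012,0,0],0.1],
    [[0,0,0],[0.014,0,0],0.1],
    [[0,0,0],[0.016,0,0],0.1],
    [[0,0,0],[0.018,0,0],0.1],
    [[0,0,0],[0.02,0,0],0.1],
    [[0,0,0],[0.02,0,0],0.1],
    [[0,0,0],[0.02,0,0],0.1],
    [[0,0,0],[0.02,0,0],0.1]
  ]
}}

```text
time: 15.55
ee_pos: [0.6094, 0.0955, 0.0079]
tcp_rot: [-0.019, -3.134, 0.002]
contact_force: [-8.0, -0.4, 5.7]
opening: 0.051
gripper_force: 3.8
```

```bash
python3 - <<'E'
from h import *
g,c=survey("w7"); s=sense(); print(s["ee_pos"],s["contact_force"])
E
```

```text
t 15.55 tcp [0.6094 0.0955 0.0079] drift 9.71982153263884e-07
dock 0.67 [255. 222. 294.  69.] [599.  165.7] [25. 39.] 89.3
plate 0.67 [254. 299. 205. 105.] [671.9  95.9] [94.5 26.9] 89.3
[0.60938473 0.09544413 0.00794945] [-7.56892923 -0.20208084  5.2911605 ]
```

View pics/w7.png

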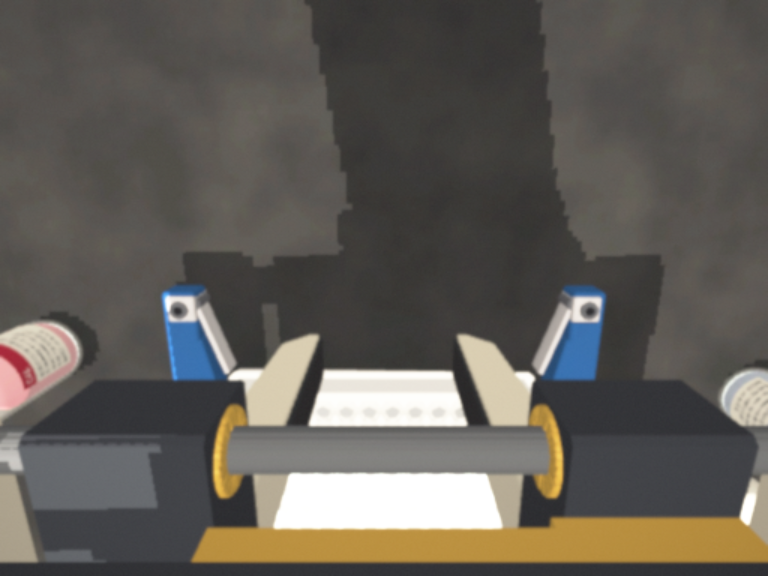

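Both leaf tips (px 235,368 and 538,368) are just at the trailing edge, not yet clear. Push a few mm more.

Emit:
{"op": "send_rows", "data": {
  "increments": [
    [[0,0,0],[0.002,0,0],0.1],
    [[0,0,0],[0.004,0,0],0.1],
    [[0,0,0],[0.006,0,0],0.1],
    [[0,0,0],[0.008,0,0],0.1],
    [[0,0,0],[0.01,0,0],0.1],
    [[0,0,0],[0.012,0,0],0.1],
    [[0,0,0],[0.012,0,0],0.1],
    [[0,0,0],[0.012,0,0],0.1],
    [[0,0,0],[0.012,0,0],0.1],
    [[0,0,0],[0.012,0,0],0.1]
  ]
}}

```text
time: 16.95
ee_pos: [0.6094, 0.0954, 0.0079]
tcp_rot: [-0.018, -3.121, 0.005]
contact_force: [-16.3, -0.8, 14.9]
opening: 0.0511
gripper_force: 8.4
```

```bash
python3 - <<'E'
from h import *
g=eyes.read_camera("wrist"); print(sense()["ee_pos"],sense()["contact_force"])
h=np.hstack([g[180:270,100:180],g[180:270,335:415]])
cv2.imwrite("pics/w8.png",cv2.resize(h[:,:,::-1],None,fx=5,fy=5))
# plate trailing edge & leaf tips
for z,p in [(.0144,[[250,370],[390,370],[530,372]]),(.009,[[232,368],[536,370]]),(.009,[[205,295],[565,295]])]: print(np.round(ray("wrist",np.array(p)/1.5,z)*1000,1).tolist())
E
```

```text
[0.60946894 0.09544855 0.00791826] [-16.43403224   0.05592664  14.95340816]
[[611.4, 44.1], [611.9, 97.8], [613.4, 151.6]]
[[612.9, 35.2], [615.1, 155.7]]
[[582.8, 27.9], [584.3, 164.5]]
```

View pics/w8.png

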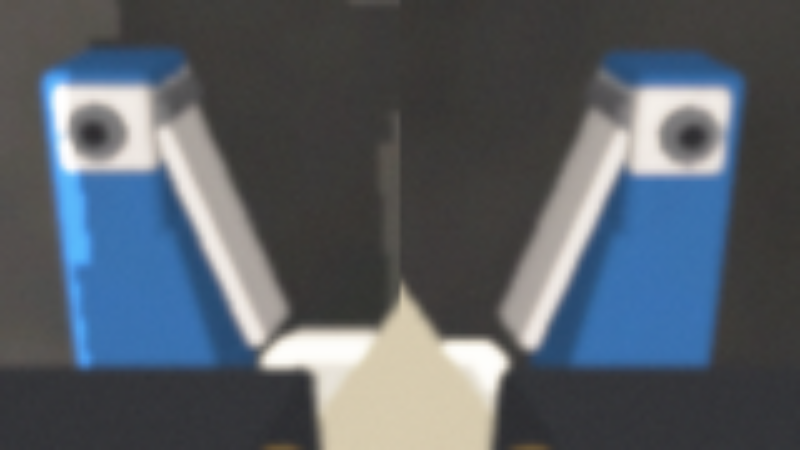

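The leaf tips are 120.5 mm apart (121 when fully sprung), both lying behind the trailing edge, and the plate doesn't move further under 16 N: it is home. Retreat back, then up.

Emit:
{"op": "send_rows", "data": {
  "increments": [
    [[0,0,0],[-0.02,0,0.002],0.1],
    [[0,0,0],[-0.05,0,0.004],0.1],
    [[0,0,0],[-0.08,0,0.004],0.1],
    [[0,0,0],[-0.1,0,0.02],0.1],
    [[0,0,0],[-0.12,0,0.08],0.1],
    [[0,0,0],[-0.14,0,0.16],0.1],
    [[0,0,0],[-0.16,0,0.24],0.1],
    [[0,0,0],[-0.18,0,0.3],0.1],
    [[0,0,0],[-0.18,0,0.3],0.1],
    [[0,0,0],[-0.18,0,0.3],0.1]
  ]
}}

```text
time: 18.25
ee_pos: [0.5294, 0.0953, 0.1579]
tcp_rot: [0.02, 3.141, -0.0]
contact_force: [-1.1, -0.5, -0.6]
opening: 0.0514
gripper_force: 0.0
```

```bash
python3 - <<'E'
from h import *
g,c=survey(); print(sense()["contact_force"])
h=g[170:300,130:390]
cv2.imwrite("pics/w9.png",cv2.resize(h[:,:,::-1],None,fx=3,fy=3))
E
```

```text
t 18.25 tcp [0.5294 0.0953 0.1579] drift 0.00146656943081519
dock 0.69 [259. 277. 149. 108.] [708.9  94.3] [164.   18.7] 89.2
dock 0.45 [136. 243.  34.  20.] [600.9 -43.4] [38.5 23.3] 89.3
plate 0.85 [258. 286. 106.  65.] [632.6  96.8] [117.9  40.3] 88.2
[0.15683378 0.26536602 0.33015208]
```

View pics/w9.png

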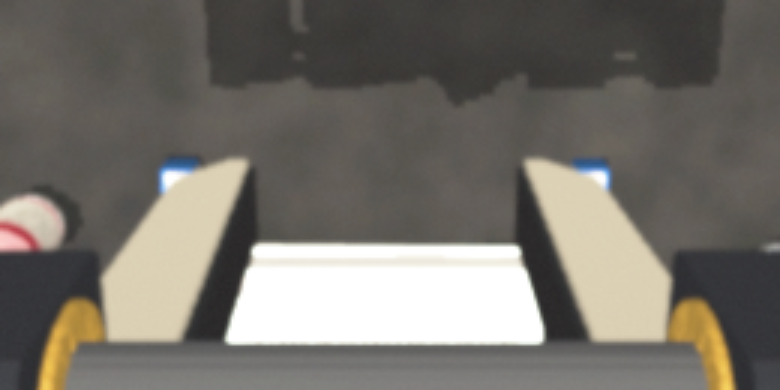

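The arm is clear of everything. The plate's trailing edge is parallel to the mouth and its centre is on the dock axis.

```bash
python3 -c "
from h import *
print(job_done())"
```

```text
the job is handed in; nothing more can be done
None
```

The plate is in the dock against the rear stop, with both catches sprung out behind it (tips measured 120.5 mm apart, 121 mm when fully sprung); I handed the job in at about 18 s, but it returned no verdict. To line it up I held the plate lightly (5 N) and slid it along the mat, never commanding a lift, and I kept clear of the timer and vials.

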